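# Lock a heat sink in the work holder: snug plus an eighth of a turn

### The job

Push the work holder's sliding jaw along by its knob until the large heat sink sits flat between both jaws, without squeezing it hard. Then tighten the lock knob clockwise until it suddenly goes stiff, and give it just an eighth of a turn more from there. Let go of the knob and leave everything else on the bench as it is.

Things in the scene. Friction and masses are not known exactly. Their poses are not given: they have to be found in the camera images.
- holder: Dark steel work holder, screwed to the bench and immovable: a flat bed 250 x 100 mm, 16 mm thick, with an upright fixed jaw (90 mm wide, its top 48 mm above the bench) across one end. Origin on the bench under the bed; its x axis runs along the bed from the sliding jaw to the fixed jaw, z up. The fixed jaw's inner face lies at x = +100 mm.
- slide_jaw (a joint): Travel of the bare aluminium sliding jaw along the holder's x axis, m. It grows toward the fixed jaw; the opening between the jaw faces is 120 mm minus this, so it is 0.070 when the 50 mm heat sink is held against the fixed jaw. Sliding friction about 3 N; it stays where it is left. The knob stands on this jaw and travels with it.
- jaw_face (a point): Middle of the sliding jaw's clamping face (90 mm wide, 29 mm high), which looks along the holder's x axis.
- knob_grip (a point): Grip point of the lock knob: on its vertical axis, 91 mm above the bench, 45 mm behind the jaw face. The knob is an upright black bar 46 mm long, 14 mm thick, from 65 to 107 mm above the bench, on a round hub of 30 mm diameter (57 to 66 mm). This point's x axis runs along the bar; its flat sides face y. The bar may stand at any angle.
- knob: The lock knob on the sliding jaw; origin on its axis on the bed. Clockwise from above tightens. It turns easily (0.05 N m) for an unknown 0.5 to 2.2 rad, then the shoe bites and it goes stiff at once (0.6 N m, then 0.15 N m more per rad). It stays where left; turning back frees the shoe. Its pose does not show where it bites.
- shoe (a joint): Rise of the clamp shoe, hidden in the sliding jaw under the knob, m: 0.05 mm per radian of easy turning, 0.00014 when it bites on the bed. Far finer than the measurement noise.
- washer (a joint): Squeeze of the spring washer hidden under the knob, m: 0 until the shoe bites, then 0.05 mm per radian of stiff turning (an eighth of a turn = 0.00004). Far finer than the measurement noise.
- heat_sink: Loose aluminium heat sink with seven upright fins, 50 mm (its x, between the jaws) x 70 mm (y) x 30 mm high, about 0.18 kg. It lies on the bed (top 46 mm above the bench), a little askew, with gaps to both jaws. Origin: centre of its underside, 75 mm along the holder's x axis when it is home on the fixed jaw.
- spool: Bystander: grey solder spool standing upright, 56 mm diameter, 45 mm high; origin under its centre.
- flask: Bystander: sage-green drinking flask with black lid, 72 mm diameter, 242 mm high; origin under its centre.
- screwdriver: Bystander: screwdriver lying on the bench; origin near its middle.
- spanner: Bystander: steel spanner lying on the bench; origin near its middle.
- multimeter: Bystander: black multimeter lying flat, 150 x 80 x 38 mm; origin under its centre.
- small_sink: Bystander: small spare heat sink, 30 x 40 x 22 mm, standing on the open bench; origin under its centre.
- flux_jar: Bystander: amber jar with black lid, 44 mm diameter, 50 mm high; origin under its centre.
There are look-alikes about, which are no part of the job. What is shaped like the heat_sink but yellow is not meant.

How it is judged:
By the outcome, as a careful person would: the job done as asked, in the order asked, and still so for the second after the job is handed in, with the robot touching nothing.
It also fails if it takes over 61 s, if anything falls off the work surface, if the arm or the gripper's body presses on something with over 40 N, if the wrist force passes 120 N, or if a joint passes its speed limit or range.

### The arm

A 6-joint arm with a two-finger parallel gripper is mounted at the origin on the work surface. World frame = base frame: x ahead of the robot, y to its left, z up, the work surface at z = 0. Lengths are in m, angles in degrees, forces in N, time in s.
With the tool pointing down it reaches from about 0.325 to 0.775 m from the base axis. Payload 5.5 kg.
Tool frame: the origin (TCP) lies at the centre of the arm's flange, where the gripper is bolted on; the fingertips stand 182 mm ahead of it and the grasp point (between the pads) lies 163 mm ahead of it; z points along the fingers, y is the direction in which the jaws open and shut (so a half turn about z gives the same grasp; the last joint's range is limited). The gripper opens to 88 mm and grips with 3 to 60 N. Pads are 20 mm wide; open, the fingers measure 115 mm over their backs; the gripper's body (75 mm by 178 mm) begins 61 mm behind the grasp point.
Start: joints at [-69.654, 5.22, 70.514, -0, 104.267, -3.249], TCP at [0.24, -0.55, 0.405] pointing down, gripper open.
Joint ranges: [-164.24, 164.24], [-49.07, 125.15], [9.68, 141.18], [-86.29, 266.29], [3.28, 154.24], [-151.56, 151.56]. Speed limits (degrees/s): [147.25, 147.25, 172.46, 180, 180, 180].

### API

Orientations are given as [roll, pitch, yaw] about the fixed x, y, z axes, in that order (R = Rz(yaw) Ry(pitch) Rx(roll)).
In Python, from station import r gives the robot as it stands. The module is installed in compiled form; this text tells all that it offers. Calls block until the motion is done:
- r.reach(position, orientation): joint-space move of the TCP to a pose.
- r.servo_line(position, rotation=None, speed=0.15): straight line of the TCP; rotation=None keeps the orientation; speed is the mean speed in m/s.
- r.move_joints(angles): joint-space move.
- r.let_go() and r.grab(squeeze=None): open the fingers fully, or close them until they stop; squeeze is the grip in N (None keeps the last).
- r.wait(seconds).
- r.inverse_kinematics(position, orientation): joint angles nearest the present ones, or None.
- r.sense(): the state.
- r.snapshot(name): name is "side" or "top"; returns a dict with "frame" (400x640x3 uint8, red, green, blue), "fx", "fy", "cx", "cy" (pixels), "dist_coeffs" ([k1, k2, p1, p2, k3] as OpenCV has them; the pictures are not rectified), "R" (3x3) and "t" (3): a world point X has camera coordinates R X + t. Camera axes: x right, y down, z forward; pixel columns grow to the right and rows downward; lengths in m; the calibration is good to about 2 mm. A picture is of the moment at which its call begins. There is no depth.
A pose or a line that the arm cannot do raises r.IKError and nothing moves.
- r.hand_in(): hands the job in, once; it reports no verdict.
The state is a dict: "clock": time; "joints": joint angles; "joint_vel": joint speeds; "joint_torque": joint torques, N m; "tcp_pos": TCP position; "orientation": TCP orientation; "contact_force": force on the tool from outside, world axes, zero at the start; "torque": the same for the moment, N m; "opening": finger opening in m.
Only numpy, scipy, OpenCV 4.12 (cv2) and the standard library are available. Lean on these libraries where they do the work, as an engineer would, in place of code of your own. Each camera call takes 0.05 s, during which the arm holds its last target. There are 200 camera calls.

## Working session

There is one attempt and no reset: what is moved stays moved. The work goes in short steps, each a Python script; the robot and the scene stay as the last script left them, time stands still between calls to the robot, and variables do not carry over. Pictures are saved under pics/ and viewed, about 8 in all and at most 12, crops included, and the job is handed in when it is done.

```bash
mkdir -p pics
python3 - <<'E'
from station import r
import cv2,numpy as np
for n in("top","side"):
    s=r.snapshot(n); cv2.imwrite(f"pics/{n}0.png",s["frame"][:,:,::-1]); np.save(f"pics/{n}0.npy",{k:s[k] for k in s if k!="frame"},allow_pickle=True)
    print(n,s["fx"],s["cx"],s["cy"],s["dist_coeffs"],-np.array(s["R"]).T@np.array(s["t"]),np.round(s["R"],2).tolist())
print(r.sense())
E
```

```text
top 419.944887276847 322.6439923339075 204.63053670118123 [-0.04332343  0.          0.          0.          0.        ] [0.35922066 0.0417891  1.27139613] [[-0.0, -1.0, 0.02], [-0.99, -0.0, -0.17], [0.17, -0.02, -0.99]]
side 401.24336020685485 319.5798699727667 198.80079725824586 [0.0010465 0.        0.        0.        0.       ] [0.30993916 0.61683004 0.86860915] [[-0.93, -0.36, -0.01], [-0.28, 0.72, -0.63], [0.24, -0.58, -0.78]]
{'clock': 0.1, 'joints': array([-6.96571020e+01,  5.26079986e+00,  7.05740948e+01, -1.06888495e-03,
        1.04265196e+02, -3.24633235e+00]), 'joint_vel': array([ 0.01591325, -0.07300015, -0.2593654 ,  0.03809937,  0.03404213,
        0.11083556]), 'joint_torque': array([ 3.55204473e-03, -4.47860420e+01, -4.07568455e+01,  7.02715642e-02,
        2.84453959e-02, -1.31191737e-04]), 'tcp_pos': array([ 0.24014728, -0.54991742,  0.40360743]), 'orientation': array([-1.79900012e+02, -4.63327338e-03,  2.35889638e+01]), 'contact_force': array([0.71186948, 0.710434  , 0.25369325]), 'torque': array([ 0.01258316, -0.01272551,  0.02012094]), 'opening': 0.0877944984457824}
```

View pics/top0.png

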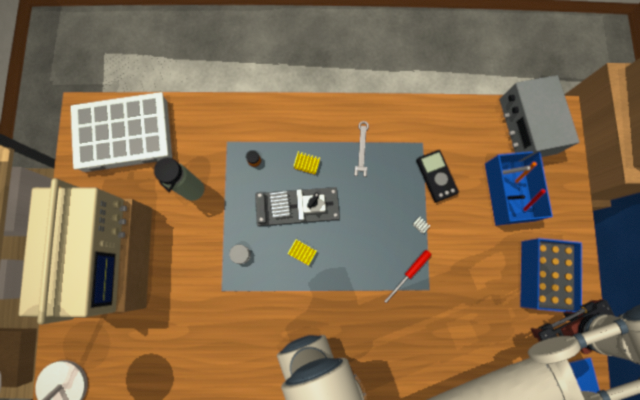

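View pics/side0.png

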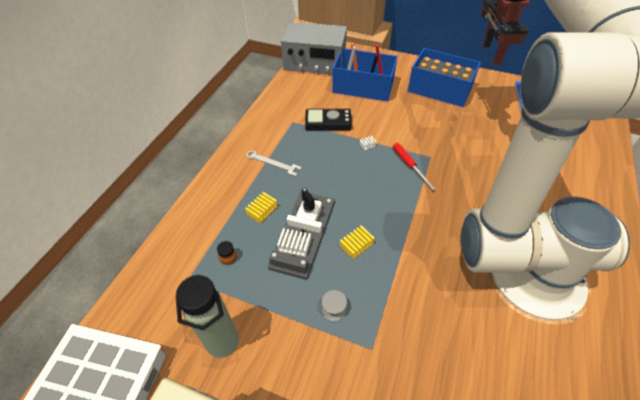

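Viewed 2 so far: the holder is at about (298,206) in top and (303,232) in side. Heat sink candidates in top are the bare one on the holder at (280,204), yellow look-alikes at (307,162) and (303,252), and the small spare at (422,225). I choose (280,204), and check it in a close crop.

Run:
```python
import cv2,numpy as np
a=cv2.imread("pics/top0.png")[180:235,248:348]; b=cv2.imread("pics/side0.png")[180:280,255:345]
a=cv2.resize(a,None,fx=8,fy=8,interpolation=cv2.INTER_CUBIC)[:, :800]
cv2.imwrite("pics/cropt.png",a); cv2.imwrite("pics/crops.png",cv2.resize(b,None,fx=6,fy=6,interpolation=cv2.INTER_CUBIC))
```

```text
(no output)
```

View pics/cropt.png

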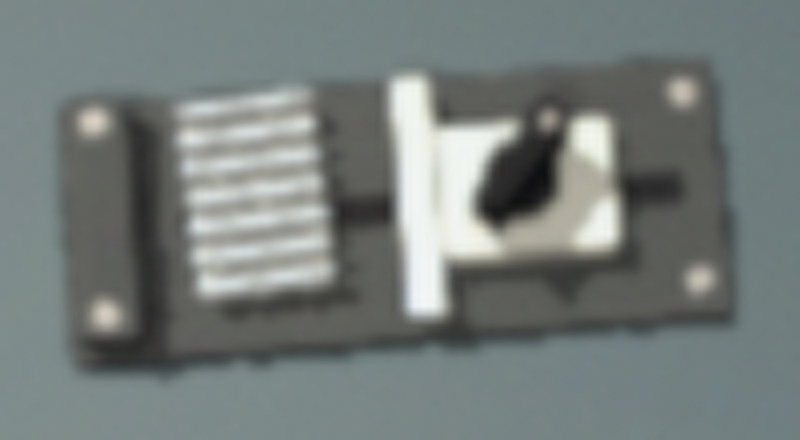

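View pics/crops.png

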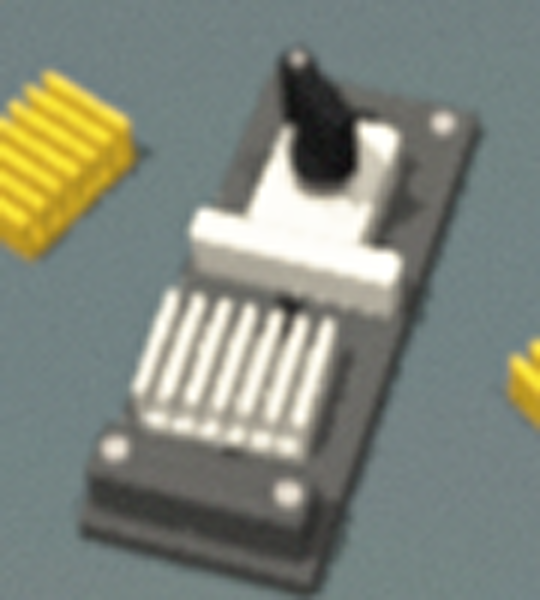

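Both crops confirm it: the bare seven-fin sink is on the bed, a little askew, between the fixed jaw (left in top) and the white sliding jaw. The black knob bar carries a white dot near top crop (547,120) and side crop (297,58). Viewed: 4.

```bash
cat > h.py <<'E'
import cv2,numpy as np
def ray(s,p):
    K=np.array([[s["fx"],0,s["cx"]],[0,s["fy"],s["cy"]],[0,0,1]])
    q=cv2.undistortPoints(np.array([[p]],float),K,np.array(s["dist_coeffs"]))[0,0]
    R=np.array(s["R"]);return -R.T@np.array(s["t"]),R.T@np.array([q[0],q[1],1])
def plane(s,p,z):
    c,d=ray(s,p);return c+d*(z-c[2])/d[2]
def tri(s1,p1,s2,p2):
    c,d=ray(s1,p1);e,f=ray(s2,p2)
    k=np.linalg.lstsq(np.c_[d,-f],e-c,rcond=None)[0]
    a,b=c+d*k[0],e+f*k[1];return (a+b)/2,np.linalg.norm(a-b)
E
python3 - <<'E'
from h import *
np.set_printoptions(precision=4,suppress=True)
T=np.load("pics/top0.npy",allow_pickle=True).item();S=np.load("pics/side0.npy",allow_pickle=True).item()
t=lambda x,y:((x+.5)/8-.5+248,(y+.5)/8-.5+180)
s=lambda x,y:((x+.5)/6-.5+255,(y+.5)/6-.5+180)
print("dot",tri(T,t(547,120),S,s(297,58)))
for a,b in(((92,122),(115,447)),((105,316),(288,493)),((683,92),None),((700,281),(443,122))):
    if b:
        print("screw",b and tri(T,t(*a),S,s(*b)))
print("bed screws",plane(T,t(683,92),.017),plane(T,t(700,281),.017), "jaw screws",plane(T,t(92,122),.049),plane(T,t(105,316),.049))
print("bed corners",[plane(T,t(*p),.016) for p in((710,62),(732,322))],[plane(T,t(*p),z) for p,z in (((60,105),.048),((80,345),.048),((80,368),.016))])
print("jaw face top edge",[plane(T,t(*p),.045) for p in((390,78),(412,315))])
print("sink top",[plane(T,t(*p),.046) for p in((180,105),(200,298),(308,88),(332,285))])
print("bar top pts z107",[plane(T,t(*p),.107) for p in((560,105),(535,105),(480,190),(500,220))], "side",[plane(S,s(*p),.107) for p in((297,48),(285,65))])
E
```

```text
dot (array([0.5883, 0.0313, 0.111 ]), np.float64(2.0457839417137075e-05))
screw (array([0.5983, 0.1982, 0.0546]), np.float64(0.00039047270575355244))
screw (array([0.5268, 0.1921, 0.0533]), np.float64(0.0003978499284665745))
screw (array([ 0.5447, -0.0271,  0.0206]), np.float64(0.0005187056612509161))
bed screws [ 0.6178 -0.0214  0.017 ] [ 0.545  -0.0273  0.017 ] jaw screws [0.5996 0.199  0.049 ] [0.5272 0.1926 0.049 ]
bed corners [array([ 0.6298, -0.0319,  0.016 ]), array([ 0.5295, -0.0393,  0.016 ])] [array([0.6062, 0.2111, 0.048 ]), array([0.5167, 0.2017, 0.048 ]), array([0.5121, 0.2057, 0.016 ])]
jaw face top edge [array([0.6172, 0.0891, 0.045 ]), array([0.5282, 0.0804, 0.045 ])]
sink top [array([0.6067, 0.1669, 0.046 ]), array([0.5343, 0.1583, 0.046 ]), array([0.6132, 0.1195, 0.046 ]), array([0.5392, 0.1099, 0.046 ])]
bar top pts z107 [array([0.5945, 0.0267, 0.107 ]), array([0.5945, 0.0355, 0.107 ]), array([0.564 , 0.0548, 0.107 ]), array([0.5533, 0.0478, 0.107 ])] side [array([0.5919, 0.0231, 0.107 ]), array([0.593 , 0.0335, 0.107 ])]
```

```bash
cat >> h.py <<'E'
from station import r
np.set_printoptions(precision=3,suppress=True)
HX=np.array([np.cos(np.radians(94.6)),np.sin(np.radians(94.6)),0]);HY=np.array([-HX[1],HX[0],0])
def F(n=4):
    f=[];m=[]
    for _ in range(n):
        s=r.sense();f.append(s["contact_force"]);m.append(s["torque"]);
        if n>1:r.wait(.02)
    f=np.mean(f,0);return np.array([f@HX,f@HY,f[2],np.mean(m,0)[2]])
def snap(n,tag,box,k=6):
    s=r.snapshot(n);x0,y0,x1,y1=box
    cv2.imwrite(f"pics/{tag}.png",cv2.resize(s["frame"][y0:y1,x0:x1,::-1],None,fx=k,fy=k,interpolation=cv2.INTER_CUBIC));return s
E
python3 - <<'E'
from h import *
r.reach([.576,.040,.33],[180,0,146]);print(r.sense()["clock"],r.sense()["joints"])
r.servo_line([.576,.040,.256],speed=.08);r.wait(.2)
s=r.sense();print(s["clock"],s["tcp_pos"],s["orientation"],F())
snap("side","g1",(255,130,355,230))
r.grab(10);r.wait(.2);s=r.sense();print(s["clock"],s["opening"],s["tcp_pos"],s["orientation"],F())
E
```

```text
2.525 [  0.514   1.608  81.803  -0.018  96.576 -55.395]
3.8 [0.576 0.04  0.257] [179.964   0.05  146.   ] [ 0.291 -0.125  0.061  0.007]
5.25 0.01384387581791428 [0.576 0.04  0.256] [-179.976    0.009  145.989] [-1.715  0.703  0.66  -0.017]
```

View pics/g1.png

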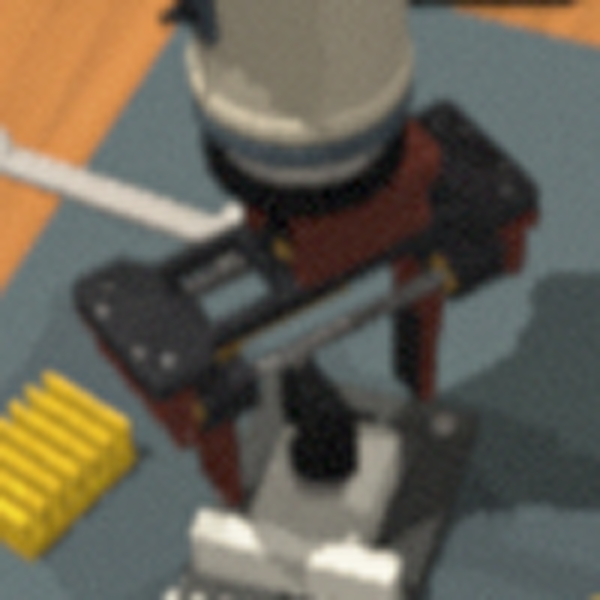

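Viewed: 5. The fingers straddle the bar, and the grasp opening of 13.8 mm matches the 14 mm bar. Now the push, with force monitoring.

Run:
```python
from h import *
r.grab(25)
p0=r.sense()["tcp_pos"].copy();p0[2]=.256;d=0
for st in [.01]*4+[.001]*20:
    d+=st;r.servo_line(p0+HX*d,speed=.03 if st>.002 else .01)
    f=F(3);print(round(d*1e3),round(r.sense()["clock"],2),f,((r.sense()["tcp_pos"]-p0)@HX*1e3).round(2))
    if f[0]<-9:break
```

```text
10 6.06 [-0.304  1.173  0.491 -0.018] 10.57
20 6.59 [-1.057  1.408  1.742 -0.035] 20.37
30 7.12 [-1.88   1.862  0.806 -0.06 ] 30.24
40 7.66 [-2.779  1.745  1.445 -0.051] 40.0
41 7.96 [-4.218  1.943  1.27  -0.009] 40.84
42 8.26 [-4.002  2.39   0.988 -0.031] 41.93
43 8.56 [-3.619  2.689  1.556  0.012] 43.0
44 8.86 [-4.087  2.52   0.9   -0.048] 44.03
45 9.16 [-4.041  2.018  1.417 -0.028] 45.02
46 9.46 [-4.245  2.438  1.556 -0.01 ] 46.02
47 9.76 [-4.04   2.234  1.408 -0.019] 47.01
48 10.06 [-4.16   2.942  1.567 -0.013] 48.0
49 10.36 [-5.528  2.777  1.341 -0.005] 48.64
50 10.66 [-7.856  2.73   1.531  0.02 ] 49.12
51 10.96 [-9.965  2.708  1.725 -0.013] 49.6
```

Run:
```python
from h import *
p=r.sense()["tcp_pos"];p[2]=.256;r.servo_line(p-HX*.0004,speed=.01);print(F(),r.sense()["tcp_pos"])
snap("top","t2",(248,170,348,235),8);snap("side","s2",(255,180,345,280),6)
a=cv2.imread("pics/t2.png");b=cv2.imread("pics/s2.png");cv2.imwrite("pics/c2.png",cv2.hconcat([cv2.resize(a[:,:480],(400,433)),cv2.resize(b[100:533],(400,433))]))
```

```text
[-6.083  2.337  1.592 -0.017] [0.572 0.088 0.256]
```

View pics/c2.png

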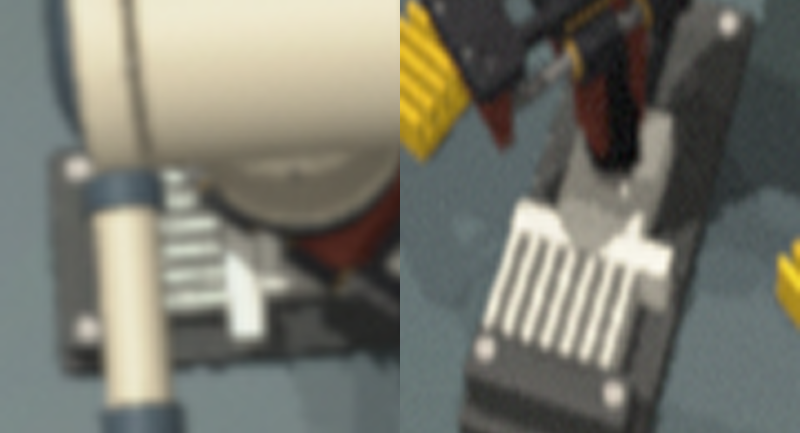

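Viewed: 6. In both halves the sink looks square: it is flush with the sliding jaw, and its fin ends meet the fixed jaw. Next, turn clockwise in small steps, easing side loads and watching the moment.

Run:
```python
from h import *
r.grab(60);r.wait(.1)
print(r.sense()["opening"],F(),r.sense()["orientation"][2])
p=r.sense()["tcp_pos"].copy();p[2]=.256;p+=HX*.0010;yaw=146.
import json
for i in range(50):
    yaw-=3;r.servo_line(p,[180,0,yaw],speed=.05)
    f=F(2);s=r.sense();y=s["orientation"][2]
    print(i,round(s["clock"],2),yaw,round(float(y),2),f,((s["tcp_pos"]-p)@HX*1e3).round(2))
    if abs(f[3])>.25 or abs(f[:2]).max()>20 or s["clock"]>38:break
    ex=-4-f[0]; p=p+HX*np.clip(-ex*2e-4,-5e-4,5e-4)*(abs(ex)>1.5)+HY*np.clip(f[1]*2e-4,-5e-4,5e-4)*(abs(f[1])>2.5)
json.dump([p.tolist(),yaw],open("st.json","w"))
```

```text
0.013422218782768993 [-5.94   2.807  1.324 -0.044] 145.97495313163918
0 12.12 143.0 142.95 [-7.322  2.038  1.052 -0.036] -0.75
1 12.41 140.0 139.97 [-5.756  2.628  1.908 -0.001] -0.46
2 12.69 137.0 137.04 [-4.999  0.809  0.885 -0.062] -0.24
3 12.97 134.0 134.05 [-5.282  0.015 -0.066 -0.065] -0.23
4 13.26 131.0 131.05 [-5.478  0.876  0.373 -0.027] -0.21
5 13.54 128.0 128.05 [-5.835  0.423  0.551 -0.041] -0.2
6 13.82 125.0 125.11 [-4.185 -1.081  0.07  -0.049] -0.02
7 14.11 122.0 122.13 [-3.717 -1.572 -0.389 -0.035] 0.0
8 14.39 119.0 119.14 [-3.615 -3.402 -1.351 -0.031] 0.02
9 14.68 116.0 116.15 [-3.607 -2.112 -0.736 -0.027] 0.03
10 14.96 113.0 113.14 [-3.946 -2.711 -1.765 -0.017] 0.02
11 15.24 110.0 110.14 [-4.183 -0.627  0.116 -0.003] 0.02
12 15.53 107.0 107.13 [-3.867  0.042  0.628 -0.051] 0.01
13 15.81 104.0 104.13 [-3.582  1.074  0.969 -0.007] 0.04
14 16.09 101.0 101.13 [-3.976  0.824  0.868 -0.016] 0.01
15 16.38 98.0 98.14 [-4.237  1.039  1.228 -0.042] 0.04
16 16.66 95.0 95.13 [-2.607  1.833  1.332 -0.035] -0.0
17 16.94 92.0 92.13 [-3.567  0.967  0.901 -0.012] 0.02
18 17.23 89.0 89.13 [-3.853  1.398  1.02  -0.014] 0.01
19 17.51 86.0 86.13 [-3.516  0.987  0.349 -0.012] -0.01
20 17.79 83.0 83.13 [-3.708  1.084  0.611 -0.051] -0.01
21 18.07 80.0 80.16 [-3.734  0.087 -0.293  0.408] 0.03
```

Run:
```python
from h import *
import json
p,yaw=json.load(open("st.json"));p=np.array(p)
for i in range(6):
    f=F(6);s=r.sense()
    print(round(s["clock"],2),yaw,round(float(s["orientation"][2]),2),f,s["opening"])
    if i<5: yaw-=1;r.servo_line(p,[180,0,yaw],speed=.05)
json.dump([p.tolist(),yaw],open("st.json","w"))
```

```text
18.18 80.0 80.11 [-3.895  0.123  0.801  0.424] 0.013541996209296647
18.52 79.0 79.03 [-3.894  0.121  0.709  0.598] 0.013895352594985396
18.88 78.0 78.01 [-3.558 -0.416  0.781  0.563] 0.013199186331517987
19.23 77.0 77.01 [-4.403 -0.66   0.075  0.578] 0.013811346170847972
19.57 76.0 76.01 [-4.071 -0.482  0.403  0.565] 0.013484280124310861
19.93 75.0 75.01 [-3.952 -0.747  0.498  0.586] 0.013396056595140295
```

Run:
```python
from h import *
import json
p,yaw=json.load(open("st.json"));p=np.array(p)
for yaw in list(np.arange(71,36,-4.))+[34.1]:
    r.servo_line(p,[180,0,yaw],speed=.05)
    f=F(2);s=r.sense();print(round(s["clock"],2),round(float(s["orientation"][2]),2),f)
    ex=-3-f[0]; p=p+HX*np.clip(-ex*2e-4,-5e-4,5e-4)*(abs(ex)>1.5)+HY*np.clip(f[1]*2e-4,-5e-4,5e-4)*(abs(f[1])>2.5)
r.wait(.2);s=r.sense();print(s["orientation"],F(),s["opening"],s["tcp_pos"])
```

```text
20.21 71.09 [-3.484 -0.713  0.132  0.358]
20.49 67.14 [-3.94  -1.71   0.126  0.354]
20.77 63.16 [-4.833 -2.377 -0.272  0.362]
21.06 59.17 [-3.495 -2.18  -0.156  0.435]
21.34 55.17 [-3.522 -2.429 -0.104  0.41 ]
21.62 51.17 [-2.787 -2.821 -0.955  0.401]
21.91 47.17 [-2.407 -1.797 -0.042  0.415]
22.19 43.17 [-3.763 -0.535  0.515  0.438]
22.48 39.17 [-3.461 -1.109  1.063  0.456]
22.76 34.3 [-3.16  -0.566  0.72   0.438]
[-179.992    0.013   34.185] [-3.865 -0.179  0.435  0.408] 0.01356225502055284 [0.573 0.088 0.256]
```

The moment rises gently with angle, as expected after the bite, and is about 45–46° past it. Release, retreat and check.

Run:
```python
from h import *
r.let_go();r.wait(.2);print(F(),r.sense()["clock"],r.sense()["opening"])
p=r.sense()["tcp_pos"].copy();r.servo_line([p[0],p[1],.36],speed=.1)
r.reach([.30,-.45,.40],[180,0,34]);r.wait(.3);s=r.sense();print(s["clock"],s["tcp_pos"])
T=r.snapshot("top");S=r.snapshot("side")
np.save("pics/T9.npy",T,allow_pickle=True);np.save("pics/S9.npy",S,allow_pickle=True)
cv2.imwrite("pics/t9.png",cv2.resize(T["frame"][180:235,248:348,::-1],None,fx=8,fy=8,interpolation=cv2.INTER_CUBIC))
cv2.imwrite("pics/s9.png",cv2.resize(S["frame"][180:280,255:345,::-1],None,fx=6,fy=6,interpolation=cv2.INTER_CUBIC))
cv2.imwrite("pics/full9.png",cv2.vconcat([T["frame"][60:320,:,::-1],S["frame"][60:380,:,::-1]]))
```

```text
[-0.007  0.204  0.099 -0.01 ] 24.5 0.08767247105553291
28.1583 [ 0.3  -0.45  0.4 ]
```

View pics/t9.png

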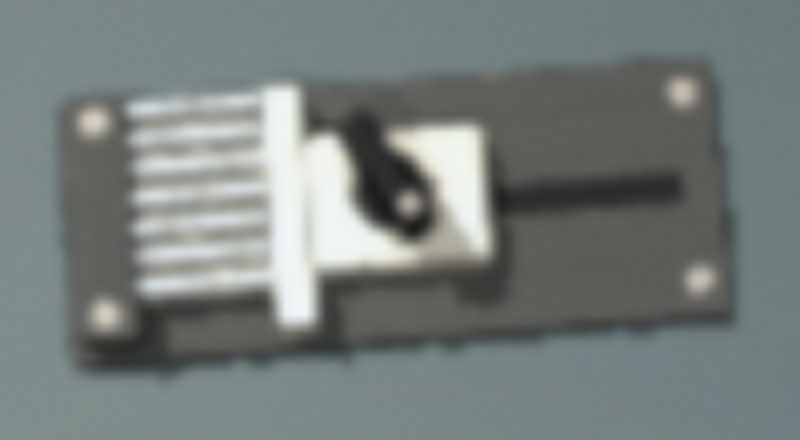

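View pics/s9.png

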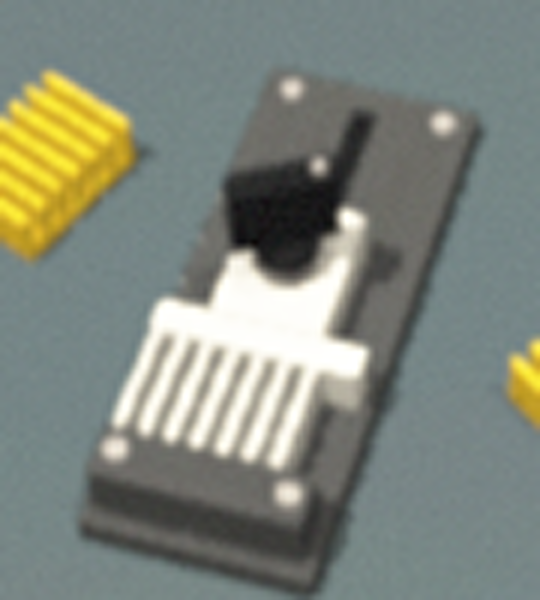

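View pics/full9.png

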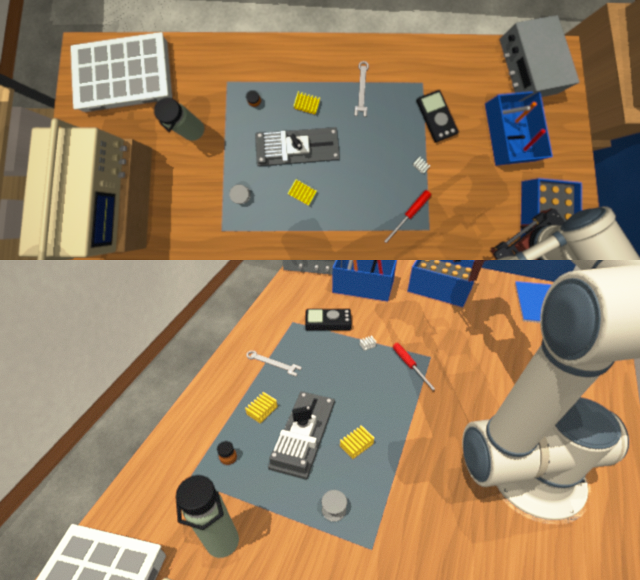

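Viewed: 9. The sink is square and flush between both jaws (top crop: sink 130–270, jaw 270–305). The bar has turned with its dot now at top (408,202) and side (320,166), and the bystanders are unmoved. One numeric check, then hand in.

Run:
```python
from h import *
T=np.load("pics/T9.npy",allow_pickle=True).item();S=np.load("pics/S9.npy",allow_pickle=True).item()
t=lambda x,y:((x+.5)/8-.5+248,(y+.5)/8-.5+180)
s=lambda x,y:((x+.5)/6-.5+255,(y+.5)/6-.5+180)
d=tri(T,t(408,202),S,s(320,166))[0];c=np.array([.572,.088])
v=d[:2]-c;print("dot",d,"angle",np.degrees(np.arctan2(v[1],v[0])),"expected ~-145")
a,b=plane(T,t(262,90),.045),plane(T,t(282,325),.045);print("jaw face",a,b,"travel",((a+b)/2-np.array([.5727,.0848,.045]))@HX)
v=plane(T,t(365,115),.107)-d;print("bar dir",np.degrees(np.arctan2(v[1],v[0])))
r.hand_in()
```

```text
dot [0.559 0.08  0.11 ] angle -148.87116360954084 expected ~-145
jaw face [0.613 0.137 0.045] [0.524 0.128 0.045] travel 0.047786256156237286
bar dir 25.773349010438068
the job is handed in; nothing more can be done
```

The job is done and handed in at about 28 s of the 61 s allowed.

**What I did**
- **Push:** I gripped the lock knob and pushed the jaw about 49 mm. The force stayed near 4 N, then rose as the heat sink met the fixed jaw. I stopped at about 10 N and eased back to about 6 N.
- **Tighten:** I turned the knob clockwise, gripping at 60 N. The moment jumped from about 0 to 0.4–0.6 N m at a gripper yaw of about 80–83°. I carried on to 34.2°, which I estimate is 45–48° past the bite.
- **Finish:** I let go, lifted straight up and moved the arm clear.

**Last checks**
- **Heat sink:** the pictures show it square and flush with both jaws.
- **Jaw travel:** the pictures give 48 mm, agreeing with the arm within about 1 mm.
- **Bystanders:** everything else looks unmoved.
- **Knob angle:** the white dot on the bar gives -149° against the -145° I expected, within pixel error. A rougher sighting along the bar gave 26° against about 34–35°. That is 8–9° off, so it doesn't confirm the angle closely.
- **Moment reading:** it was lower (0.36–0.45 N m) after the larger turning steps than after the 1° steps (0.58 N m). I put this down to overshoot and spring-back, but did not test it. The bite angle is therefore known only to about 1–2°.

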